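# Vent the plate exposure unit and crack its lid off the gasket

### The job

The exposure run is over: swing the red bleed lever on the exposure unit's control deck fully open to let the vacuum out, then take the blue lid by its black handle, break it free of the sticky gasket and hold its front edge about 3 cm up so that the plate can drop off the blanket. Do not let the lid jump up past 6 cm, and leave the tub, tin, scraper and roller where they are. Finish while still holding the lid steady by its handle at that opening.

Things in the scene. Friction and masses are not known exactly. Their poses are not given: they have to be found in the camera images.
- unit: Benchtop plate exposure unit, fixed to the table: grey steel case 300 (x) by 420 (y) by 113 mm high. Origin: centre of its underside on the table; x points from its front (robot's side) to its back, y left, z up. A blue lid covers its top from y = -100 to +200; right of it the control deck, 115 high, with the bleed lever and behind it gauge, knob and switch (up to 20 high).
- lid_angle (a joint): Lid angle, rad: 0 = shut, grows as the front edge rises. Slab 294 deep, 300 wide, top 147 mm above the table, 0.7 to 1 kg, hinged at the rear. Locked until the bleed lever is about two thirds open; then the tacky gasket holds: pull at the handle peaks at about 14 to 20 N in the first 4 mm, then drops to 1 to 6 N (the lid's weight). No stay: let go, it falls to under 2 cm open.
- lid_handle (a point): Black bow handle on the lid near its front edge: round bar 14 mm thick, 120 long, along the unit's y axis, on two posts 100 apart. This point: middle of the bar, 40 mm above the lid's top (33 free below it), 187 above the table when shut. Axes as the unit's, tilting with the lid. Pinch it from above, fingers closing along the unit's x; it can pivot between them.
- lid_hinge (a point): Point on the hinge line of the lid, mid-width, 121 mm above the table.
- lid_front (a point): Middle of the lid's lower front edge, 295 mm in front of the hinge; it rises with the lid: its height over the gasket is 0.295 m times the lid angle in rad (3 cm is 0.10 rad).
- valve (a joint): Bleed lever angle, rad: 0 = shut (points to the unit's front, -x), 1.571 = fully open at its stop (points to the unit's right, -y). Opens anticlockwise seen from above, about the vertical through valve_pivot; stiff (about 2 N at the grip), stays where it is left. Starts 0 to 0.3 rad open.
- valve_grip (a point): On the upright red grip of the bleed lever: a cylinder 16 mm in diameter, standing on the end of the 62 mm lever arm, from 137 to 173 mm above the table. This point is on its axis, 157 mm above the table; the arm's top face is 20 mm below this point. Can be pinched from above in any direction.
- valve_pivot (a point): Point on the lever's vertical turning axis, at the same height as valve_grip and 62 mm from it.
- tub: Blue tub with a white lid, 158 mm across the top, 139 high, 1.4 kg, loose on the table left of the unit. Origin: centre of its underside.
- ink_tin: Steel ink tin, 84 mm across, 62 high, loose on the table right of the unit. Origin: centre of its underside.
- scraper: Wood-handled scraper, 240 mm long, 65 wide at the blade, 20 high, lying loose on the table across the unit's front, about 60 mm before it. Origin: middle of its length, underside; x along it towards the blade.
- brayer: Ink roller with a wooden handle, about 175 mm long, 110 wide, 38 high, lying loose on the table right of the unit, near its front. Origin: near where the handle meets the yoke, underside; x from handle to roller.
- lid: The blue lid itself (see lid_angle). Origin: on the hinge line, mid-width, at its lower rear edge; the handle's bar lies 270 mm in front of it and 66 above it when shut. Axes as the unit's, tilting with the lid.

How it is judged:
By the outcome, as a careful person would: the job done as asked, in the order asked, and still so for the second after the job is handed in, while the arm keeps its last pose, push and grip.
It also fails if it takes over 48 s, if anything falls off the work surface, if the arm or the gripper's body presses on something with over 40 N, if the wrist force passes 120 N, or if a joint passes its speed limit or range.

### The arm

A 6-joint arm with a two-finger parallel gripper is mounted at the origin on the work surface. World frame = base frame: x ahead of the robot, y to its left, z up, the work surface at z = 0. Lengths are in m, angles in rad, forces in N, time in s.
With the tool pointing down it reaches from about 0.375 to 0.9 m from the base axis. Payload 3.1 kg.
Tool frame: the origin (TCP) lies between the finger pads; the fingertips stand 19 mm ahead of it and the grasp point (between the pads) is the TCP; z points along the fingers, y is the direction in which the jaws open and shut (so a half turn about z gives the same grasp; the last joint's range is limited). The gripper opens to 85 mm and grips with 20 to 120 N. Pads are 22 mm wide; open, the fingers measure 114 mm over their backs; the gripper's body (76 mm by 85 mm) begins 54 mm behind the grasp point. The pads swing forward as they close: fully open they stand 13 mm farther back than shut.
Start: joints at [-1.474, 0.527, 1.433, -0, 1.181, -0.178], TCP at [0.17, -0.601, 0.25] pointing down, gripper open.
Joint ranges: [-3.08, 3.08], [-0.75, 2.2], [0.22, 2.44], [-1.43, 4.57], [0, 2.65], [-2.85, 2.85]. Speed limits (rad/s): [2.79, 2.79, 3.14, 3.14, 3.14, 3.14].

### API

Orientations are given as a unit quaternion [x, y, z, w].
In Python, from station import manip, optics, job gives the robot as it stands.
- The arm moves only by the shell command python3 -m inch 'ROWS' [OPENING] [FORCE]. ROWS is JSON, one flat list of numbers, 4 for each row, row after row: the shift along the world's x, y, z in cm, then the turn about the world's z in rad. A call has 1 to 20 rows; each row shifts and turns the commanded pose from where the row before left it; what a row does not reach is not made up. A row lasts 1/8 s, in which the tool goes at most 62.5 mm and 10.7 degrees, less where a joint would pass 70% of its speed; a pose out of reach is approached as far as the arm can. A call with a gripper value outside its range is refused whole. OPENING is the opening in per cent of the stroke, from 0 (shut) to 100 (fully open), set as the call begins (- or left out, the last holds). The fingers move at their own pace and stop on an object; FORCE is the grip in N (left out, the last holds). Time passes only in rows, so rows that do not move let the fingers close. It gives the time, the measured TCP pose, the force and the opening at its end, in the units of the state.
- manip.sense(): the state, without advancing time (a new reading comes with each control period).
- optics.snapshot(name): name is "scene" or "top" or "wrist"; returns (picture, depth): 384x512x3 uint8, red, green, blue; 384x512 float32, m along the optical axis (not along the pixel's ray), 0 where there is no reading.
- optics.camera_model(name): a dict with "mtx" (3x3 intrinsics, pixels), "camera_from_world" (4x4, takes a point from world to camera coordinates); the wrist camera has in their place "tool_from_camera" (4x4, takes a point from camera to tool coordinates, whose origin is the TCP and whose axes are the flange's). Camera axes: x right, y up, looking along -z (the intrinsics and any distortion apply to the point x, -y, -z); pixel columns grow to the right and rows downward; lengths in m; the calibration is good to about 2 mm. The wrist camera is an equidistant fisheye: a pixel r from the principal point sees the ray r / f radians off the axis. A picture is of the moment at which its call begins: read the wrist's pose just before it. camera_model takes no time and is no camera call.
- job.sign_off(): hands the job in, once; it reports no verdict.
The state is a dict: "t": time; "q": joint angles; "qd": joint speeds; "tau": joint torques, N m; "tcp_pos": TCP position; "tool_rot": TCP orientation; "force": force on the tool from outside, world axes, zero at the start; "ft_torque": the same for the moment, N m; "finger_gap": opening from 0.0 (shut) to 1.0 (fully open).
Only numpy, scipy, OpenCV 4.12 (cv2) and the standard library are available. Lean on these libraries where they do the work, as an engineer would, in place of code of your own. Each camera call takes 0.05 s, during which the arm holds its last target.

## Working session

There is one attempt and no reset: what is moved stays moved. The work goes in short steps, Python scripts to look and compute and a shell command to move; the robot and the scene stay as the last step left them, time stands still between calls to the robot, and variables do not carry over. Pictures are saved under pics/ and viewed, and the job is handed in when it is done.

```bash
mkdir -p pics; ls
cat > h.py <<'E'
import numpy as np, cv2
from station import manip, optics, job
E
python3 - <<'E'
from h import *
s=manip.sense();print(s)
for n in("scene","top"):
    p,d=optics.snapshot(n);cv2.imwrite(f"pics/{n}1.png",p[:,:,::-1]);np.savez(f"{n}1.npz",p=p,d=d)
    m=optics.camera_model(n);print(n,m)
print(optics.camera_model("wrist"))
E
```

```text
pics
{'t': 0.0, 'q': array([-1.47349092e+00,  5.28483595e-01,  1.43392454e+00,  6.28381735e-06,
        1.18139850e+00, -1.78501964e-01]), 'qd': array([-5.66842024e-04, -6.76256206e-04, -4.68937556e-05, -3.22918404e-04,
       -3.44935852e-04,  1.41003607e-04]), 'tau': array([-5.95218644e-04, -4.42348123e+01, -1.78023237e+01, -2.66084471e-04,
        8.42492067e-03, -7.87502074e-06]), 'tcp_pos': array([ 0.17016337, -0.60067572,  0.2493158 ]), 'tool_rot': array([ 9.90505904e-01,  1.37465738e-01,  4.78325319e-05, -1.10596011e-03]), 'force': array([0.39039671, 0.10487545, 0.05889897]), 'ft_torque': array([-0.01742379, -0.00345341, -0.00651296]), 'finger_gap': 0.9980021189840469}
scene {'mtx': array([[473.26979727,   0.        , 254.12960528],
       [  0.        , 473.26979727, 192.35045768],
       [  0.        ,   0.        ,   1.        ]]), 'camera_from_world': array([[ 0.73947667,  0.67285377, -0.02102546, -0.4343893 ],
       [-0.43510241,  0.50155015,  0.74775219,  0.12797865],
       [ 0.5136732 , -0.54379707,  0.66364493, -1.72782811],
       [ 0.        ,  0.        ,  0.     
[... 375 characters left out ...]
1],
       [-9.84136540e-02,  2.10703227e-03,  9.95143363e-01,
        -1.19993554e+00],
       [ 0.00000000e+00,  0.00000000e+00,  0.00000000e+00,
         1.00000000e+00]])}
{'mtx': array([[297.31863964,   0.        , 254.82041713],
       [  0.        , 297.31863964, 194.34876674],
       [  0.        ,   0.        ,   1.        ]]), 'tool_from_camera': array([[ 7.65281586e-04,  9.56248939e-01,  2.92553210e-01,
         7.56321744e-02],
       [ 9.99999579e-01, -8.79794292e-04,  2.59853905e-04,
         4.06127602e-04],
       [ 5.05871666e-04,  2.92552888e-01, -9.56249210e-01,
        -1.23006358e-01],
       [ 0.00000000e+00,  0.00000000e+00,  0.00000000e+00,
         1.00000000e+00]])}
```

View pics/scene1.png

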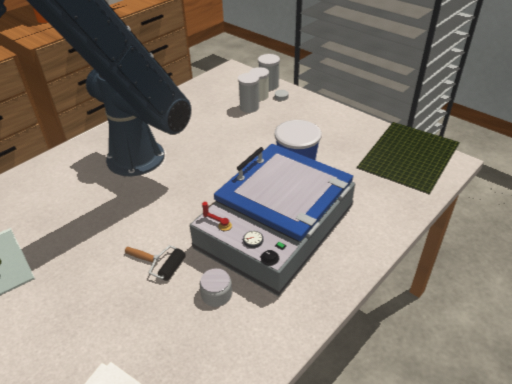

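View pics/top1.png

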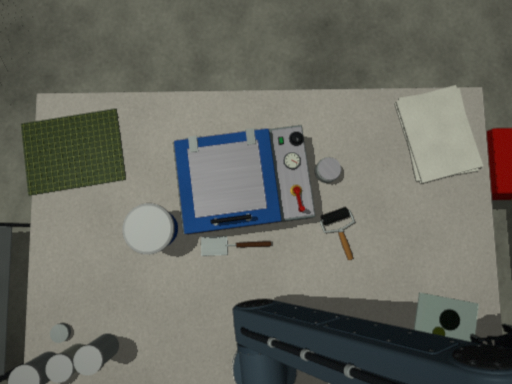

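The scene view shows the unit with the lid shut and the red lever at about (214,215). In the top view the lever runs from a yellow pivot at about (297,190) to its grip at about (304,210), and the black handle is at about (234,219). Next I'll measure them.

```bash
cat >> h.py <<'E'
def ray(n,u,v):
    m=optics.camera_model(n);K=m["mtx"];T=np.array(m["camera_from_world"]);R=T[:3,:3]
    c=-R.T@T[:3,3]; x=np.array([(u-K[0,2])/K[0,0],-(v-K[1,2])/K[1,1],-1]); return c,R.T@x
def onz(n,u,v,z):
    c,d=ray(n,u,v); return c+d*(z-c[2])/d[2]
def two(a,b):
    c1,d1=ray("scene",*a);c2,d2=ray("top",*b);d1=d1/np.linalg.norm(d1);d2=d2/np.linalg.norm(d2)
    s=np.linalg.lstsq(np.c_[d1,-d2],c2-c1,rcond=None)[0];p,q=c1+s[0]*d1,c2+s[1]*d2
    return (p+q)/2,np.linalg.norm(p-q)
def proj(n,P):
    m=optics.camera_model(n);K=m["mtx"];T=m["camera_from_world"];x=T[:3,:3]@P+T[:3,3]
    return K[0,0]*x[0]/-x[2]+K[0,2],K[1,2]-K[1,1]*x[1]/-x[2]
E
python3 - <<'E'
from h import *
for n,(x0,y0,x1,y1) in dict(scene=(180,130,370,290),top=(165,115,325,250)).items():
    z=np.load(n+"1.npz");p=z["p"];c=cv2.resize(p[y0:y1,x0:x1],None,fx=4,fy=4,interpolation=cv2.INTER_CUBIC);cv2.imwrite(f"pics/{n}1c.png",c[:,:,::-1])
    h=cv2.cvtColor(p,cv2.COLOR_RGB2HSV);H,S,V=h[...,0],h[...,1],h[...,2]
    red=((H<6)|(H>174))&(S>150)&(V>70); red[:y0]=0;red[y1:]=0;red[:,:x0]=0;red[:,x1:]=0
    ys,xs=np.nonzero(red);print(n,"red",len(xs),xs.min(),xs.max(),ys.min(),ys.max())
    blue=(H>100)&(H<125)&(S>150)&(V>50); blue[:y0]=0;blue[y1:]=0;blue[:,:x0]=0;blue[:,x1:]=0
    cs=max(cv2.findContours(blue.astype(np.uint8),cv2.RETR_EXTERNAL,cv2.CHAIN_APPROX_NONE)[0],key=cv2.contourArea)
    a=cv2.approxPolyDP(cs,6,True)[:,0];print("blue",a.tolist())
    if n=="top":
        r=cv2.minAreaRect(cs);b=cv2.boxPoints(r);print(r)
        for u,v in b: print("lid corner",u,v,onz("top",u,v,.147).round(4))
        dk=(V<45); dk[:208]=0;dk[226:]=0;dk[:,:208]=0;dk[:,262:]=0
        ys,xs=np.nonzero(dk);r=cv2.minAreaRect(np.c_[xs,ys].astype(np.float32));print("dark",r)
        print(onz("top",*r[0],.187).round(4))
E
```

```text
scene red 126 203 227 202 224
blue [[216, 193], [299, 235], [309, 226], [235, 194], [242, 181], [233, 183], [235, 176]]
top red 92 294 304 187 210
blue [[267, 129], [255, 131], [267, 208], [193, 216], [187, 140], [175, 141], [186, 233], [280, 220]]
((226.66673278808594, 181.09127807617188), (93.34588623046875, 97.57171630859375), 82.5394287109375)
lid corner 172.23367 141.148 [0.7307 0.2791 0.147 ]
lid corner 268.97937 128.4789 [ 0.7664 -0.0227  0.147 ]
lid corner 281.0998 221.03456 [ 0.4776 -0.0543  0.147 ]
lid corner 184.3541 233.70366 [0.4437 0.24   0.147 ]
dark ((230.6353759765625, 219.0153045654297), (4.030993461608887, 39.45086669921875), 82.40535736083984)
[0.4848 0.0962 0.187 ]
```

```bash
ls pics
```

```text
scene1.png
scene1c.png
top1.png
top1c.png
```

View pics/top1c.png

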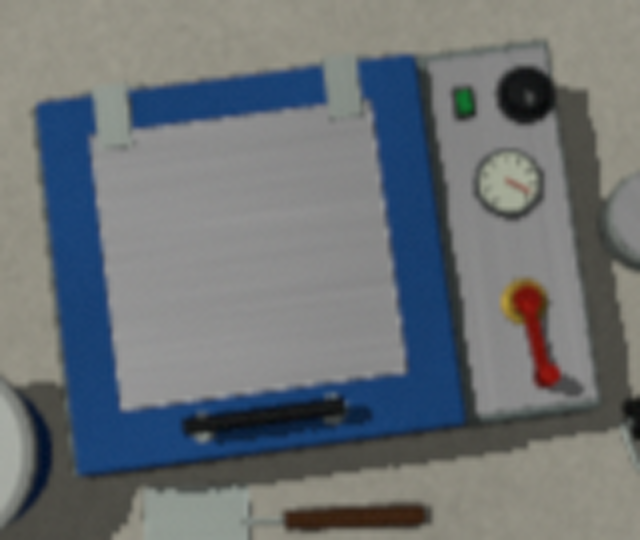

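View pics/scene1c.png

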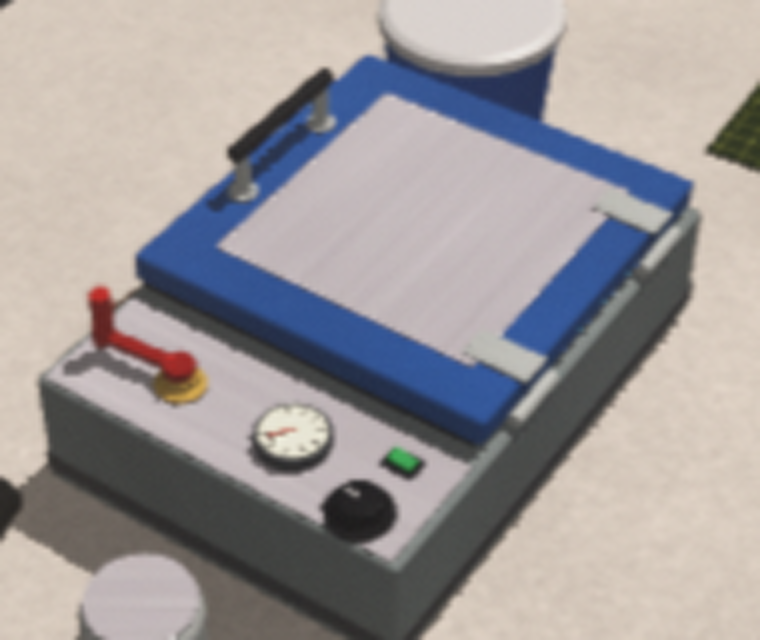

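Run:
```python
from h import *
T=lambda x,y:(x/4+165-.375,y/4+115-.375); S=lambda x,y:(x/4+180-.375,y/4+130-.375)
print("handle",two(S(281,113),T(263,417)), onz("top",*T(263,417),.190),onz("scene",*S(281,113),.187))
a,b=onz("top",*T(183,427),.187),onz("top",*T(343,407),.187);d=a-b;print("bar",a,b,np.hypot(*d[:2]),np.arctan2(-d[0],d[1]))
a,b=onz("scene",*S(234,154),.187),onz("scene",*S(328,74),.187);d=b-a;print("bar s",a,b,np.hypot(*d[:2]),np.arctan2(-d[0],d[1]))
print("grip top",two(S(100,296),T(547,373)),onz("top",*T(547,373),.173),onz("scene",*S(100,296),.173))
print("pivot",onz("top",*T(525,298),.137),onz("scene",*S(180,362),.137),two(S(180,362),T(525,298)))
# case corners deck right edge
for p in [(548,42),(597,403)]: print("deck",onz("top",*T(*p),.115))
for p in [(42,380),(400,565)]: print("deck s",onz("scene",*S(*p),.115))
for p in [(38,104),(78,473),(463,425),(415,58)]: print("lid",onz("top",*T(*p),.147))
```

```text
handle (array([0.48579119, 0.09769651, 0.18322886]), np.float64(0.0012125423567588744)) [0.48517079 0.09672608 0.19      ] [0.48957715 0.09462853 0.187     ]
bar [0.47884726 0.15567629 0.187     ] [0.49168849 0.03815546 0.187     ] 0.11822031377797147 0.10883590393311564
bar s [0.49679004 0.03667704 0.187     ] [0.48368505 0.1537262  0.187     ] 0.11778049878247301 0.11149714031204017
grip top (array([ 0.51528499, -0.11539722,  0.16499995]), np.float64(0.0011264768480864983)) [ 0.51518802 -0.11401371  0.173     ] [ 0.5217285  -0.12123577  0.173     ]
pivot [ 0.5756976  -0.10284719  0.137     ] [ 0.57995421 -0.1062163   0.137     ] (array([ 0.57632086, -0.10321911,  0.13234016]), np.float64(0.0003231764710112817))
deck [ 0.78493871 -0.128957    0.115     ]
deck [ 0.49440908 -0.15953421  0.115     ]
deck s [ 0.50400104 -0.16643453  0.115     ]
deck s [ 0.79253943 -0.12775874  0.115     ]
lid [0.73223333 0.27319384 0.147     ]
lid [0.44626025 0.2406871  0.147     ]
lid [ 0.47807438 -0.05211656  0.147     ]
lid [ 0.76436469 -0.02074141  0.147     ]
```

```bash
python3 -m inch '[2.47,3.46,0,0.1, 2.47,3.46,0,0.1, 2.47,3.46,0,0.1, 2.47,3.46,0,0.1, 2.47,3.46,0,0.1, 2.47,3.46,0,0.1, 2.47,3.46,0,0.1, 2.47,3.46,0,0.1, 2.47,3.46,0,0.1, 2.47,3.46,0,0.1, 2.47,3.46,0,0.1, 2.47,3.46,0,0.1, 2.47,3.46,0,0.1, 2.47,3.46,0,0.1, 0,0,0,0, 0,0,0,0]' 50 40
cat >> h.py <<'E'
from scipy.spatial.transform import Rotation as Ro
def wrist(name):
    s=manip.sense();p,d=optics.snapshot("wrist");cv2.imwrite(f"pics/{name}.png",p[:,:,::-1])
    return s,p,d
def wonz(s,u,v,z):
    m=optics.camera_model("wrist");K=m["mtx"];T=m["tool_from_camera"]
    a=np.array([u-K[0,2],v-K[1,2]]);r=np.hypot(*a)+1e-9;th=r/K[0,0]
    x=np.array([np.sin(th)*a[0]/r,-np.sin(th)*a[1]/r,-np.cos(th)])
    R=Ro.from_quat(s["tool_rot"]).as_matrix()
    c=s["tcp_pos"]+R@T[:3,3];d=R@T[:3,:3]@x
    return c+d*(z-c[2])/d[2]
E
python3 - <<'E'
from h import *
s,p,d=wrist("w1");print(s["tcp_pos"],s["q"],s["finger_gap"])
p,d=optics.snapshot("top");cv2.imwrite("pics/top2.png",p[:,:,::-1])
E
```

```text
t: 2.1
tcp_pos: [0.5155, -0.117, 0.2499]
tool_rot: [0.669, 0.743, -0.0, -0.0]
force: [-0.6, -0.4, 0.2]
finger_gap: 0.5
[ 0.51549448 -0.1170243   0.24993702] [-4.34479120e-01  3.99179639e-01  1.67304161e+00 -6.57904545e-04
  1.07048827e+00 -5.39090551e-01] 0.49995143520482244
```

View pics/w1.png

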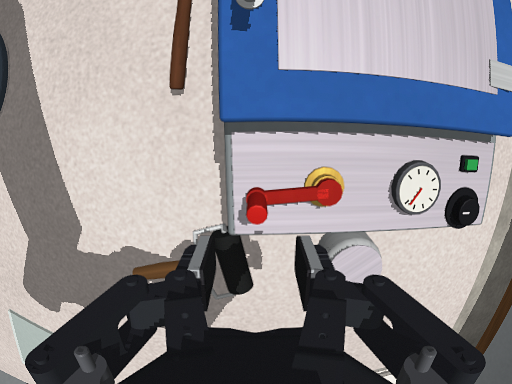

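The wrist view shows the grip top at (257,214), the pivot cap at (326,190) and the deck right of the lid.

Run:
```python
from h import *
s=manip.sense()
print(wonz(s,257,214,.173),wonz(s,255,190,.137),wonz(s,328,191,.140))
print("deck right edge",wonz(s,236,234,.115),wonz(s,480,221,.115))
print("scraper handle", wonz(s,177,85,.015))
```

```text
[ 0.51803715 -0.11895846  0.173     ] [ 0.51581902 -0.11160932  0.137     ] [ 0.57634957 -0.10519555  0.14      ]
deck right edge [ 0.50300571 -0.16324475  0.115     ] [ 0.78374744 -0.12708107  0.115     ]
scraper handle [ 0.41208657 -0.02495591  0.015     ]
```

```bash
python3 -m inch '[0.15,0,-1.7,0, 0,0,-1.7,0, 0,0,-1.7,0, 0,0,-1.7,0, 0,0,-1.0,0, 0,0,-0.8,0, 0,0,0,0]'
python3 -m inch '[0,0,0,0, 0,0,0,0, 0,0,0,0, 0,0,0,0]' 0 40
python3 - <<'E'
from h import *
wrist("w2")
E
```

```text
t: 3.08
tcp_pos: [0.5172, -0.1172, 0.164]
tool_rot: [0.669, 0.743, -0.0, -0.0]
force: [-0.7, 0.7, 0.9]
finger_gap: 0.5
t: 3.58
tcp_pos: [0.5167, -0.117, 0.1649]
tool_rot: [0.669, 0.743, -0.001, -0.0]
force: [-4.4, -1.5, 6.0]
finger_gap: 0.171
```

View pics/w2.png

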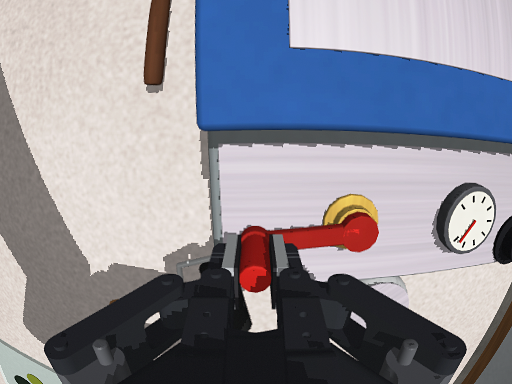

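The grip is pinched. Next I swing it along the arc.

```bash
python3 -m inch '[0,0,0.2,0, 0.25,-0.88,0,0, 0.37,-0.83,0,0, 0.5,-0.77,0,0, 0.6,-0.68,0,0, 0.7,-0.59,0,0, 0,0,0,0]'
python3 - <<'E'
from h import *
s=manip.sense();P=np.array([.577,-.1045]);v=s["tcp_pos"][:2]-P;print(np.hypot(*v),np.arctan2(-v[1],-v[0])-.11)
wrist("w3")
E
```

```text
t: 4.5
tcp_pos: [0.538, -0.157, 0.1651]
tool_rot: [0.668, 0.744, -0.004, -0.003]
force: [-11.3, -8.9, -2.4]
finger_gap: 0.173
0.06536419789139016 0.8216694381584965
```

View pics/w3.png

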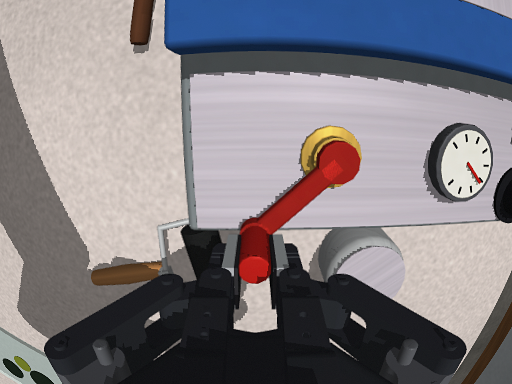

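```bash
python3 -m inch '[0.4,-0.7,0,0, 0.75,-0.4,0,0, 0.8,-0.3,0,0, 0.85,-0.18,0,0, 0.87,-0.06,0,0, 0.87,0.06,0,0, 0.3,0.05,0,0, 0,0,0,0]'
python3 - <<'E'
from h import *
s=manip.sense();wrist("w4")
for P in([.578,-.1095],[.5765,-.105]): v=s["tcp_pos"][:2]-P;print(np.hypot(*v),np.arctan2(-v[1],-v[0])-.11)
E
```

```text
t: 5.55
tcp_pos: [0.5861, -0.1756, 0.1655]
tool_rot: [0.668, 0.744, -0.007, -0.001]
force: [-12.8, -14.9, -1.4]
finger_gap: 0.171
0.06663782115793089 1.5826885694964161
0.07129303843325668 1.5958979948252585
```

View pics/w4.png

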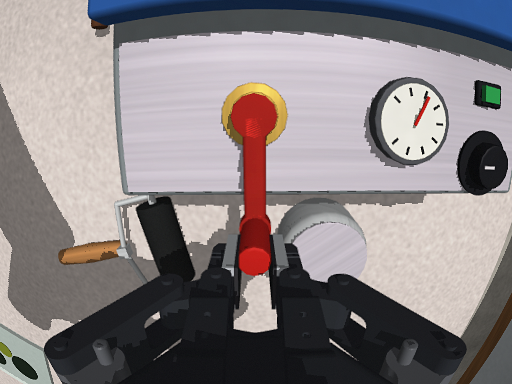

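```bash
python3 -m inch '[0,0,0,0, 0,0,0,0, 0,0,2,0, 0,0,3,0, 0,0,3,0, 0,0,2,0]' 60
python3 -m inch '[-1.2,3,0,0, -1.2,4,0,0, -1.2,4,0,0, -1.2,4,0,0, -1.2,4,0,0, -1.2,4,0,0, -1.4,3,0,0, -1.2,1,0,0, 0,0,0,0, 0,0,0,0]'
python3 - <<'E'
from h import *
s,p,d=wrist("w5");print(s["tcp_pos"],s["tool_rot"])
p,d=optics.snapshot("scene");c=cv2.resize(p[130:290,180:370],None,fx=4,fy=4,interpolation=cv2.INTER_CUBIC);cv2.imwrite("pics/scene5.png",c[:,:,::-1])
E
```

```text
t: 6.35
tcp_pos: [0.5918, -0.1696, 0.2687]
tool_rot: [0.669, 0.744, 0.001, 0.002]
force: [-0.5, -0.1, 0.1]
finger_gap: 0.598
t: 7.6
tcp_pos: [0.4931, 0.0995, 0.2666]
tool_rot: [0.669, 0.743, 0.0, 0.001]
force: [0.7, 0.1, 0.3]
finger_gap: 0.6
[0.49308535 0.09945629 0.26662106] [6.69306579e-01 7.42985850e-01 4.24679388e-04 7.41205745e-04]
```

View pics/w5.png

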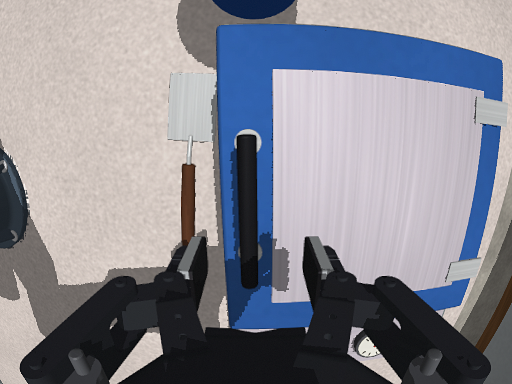

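View pics/scene5.png

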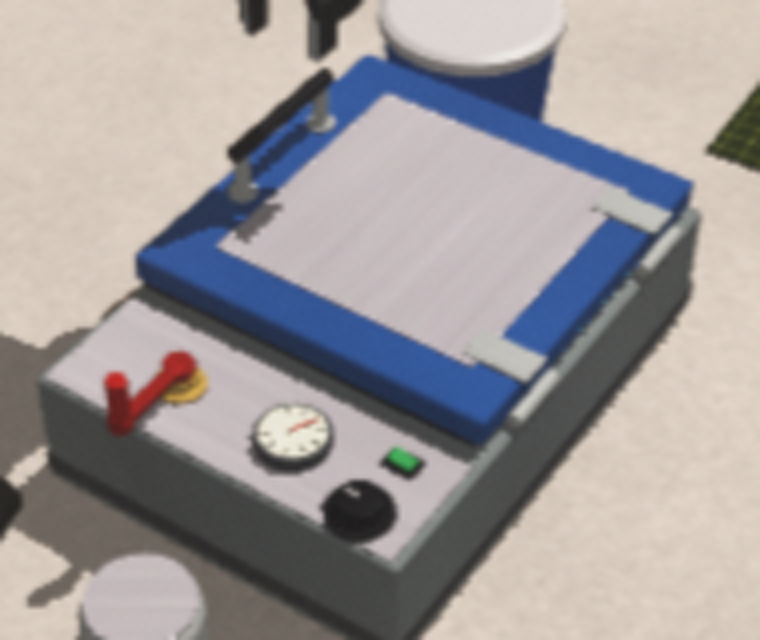

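In the wrist view the handle bar runs from (247,136) to (250,287). In the scene view the lever points right, with the grip top at (115,382) in the crop.

Run:
```python
from h import *
s=manip.sense();S=lambda x,y:(x/4+180-.375,y/4+130-.375)
a,b=wonz(s,247,136,.192),wonz(s,250,287,.192);print(a,b,(a+b)/2,np.hypot(*(a-b)[:2]),np.arctan2(-(a-b)[0],(a-b)[1]))
print("tool y ang",np.arctan2(*Ro.from_quat(s["tool_rot"]).as_matrix()[[1,0],1]))
P=onz("scene",*S(180,362),.137)
for px in((115,382),(117,383),(114,380)):
  g=onz("scene",*S(*px),.173);v=(g-P)[:2];print(g,np.hypot(*v),np.arctan2(-v[1],-v[0])-.11)
g=onz("scene",*S(100,296),.173);v=(g-P)[:2];print(np.hypot(*v),np.arctan2(-v[1],-v[0])-.11)
g=onz("scene",*S(120,425),.132)-onz("scene",*S(180,371),.132);print(np.arctan2(-g[1],-g[0])-.11,np.hypot(*g[:2]))
```

```text
[0.48338993 0.15309466 0.192     ] [0.49697335 0.03624754 0.192     ] [0.49018164 0.0946711  0.192     ] 0.11763400544663964 0.11573006804979857
tool y ang 0.10350681547703304
[ 0.5884763  -0.17073585  0.173     ] 0.06507993506637239 1.592121528852849
[ 0.59010205 -0.17050915  0.173     ] 0.06508877655751379 1.6173426159868767
[ 0.58667965 -0.16991524  0.173     ] 0.0640529895779768 1.5659883274322306
0.06013166957590456 0.14244916150360032
1.5511246919065957 0.061679978642196966
```

```bash
python3 -m inch '[-0.2,-0.2,-1.5,0, -0.2,-0.2,-1.5,0, 0,0,-1.5,0, 0,0,-1.5,0, 0,0,-1,0, 0,0,-0.8,0, 0,0,0,0]'
python3 -m inch '[0,0,0,0, 0,0,0,0, 0,0,0,0, 0,0,0,0, 0,0,0,0]' 0 90
python3 - <<'E'
from h import *
wrist("w6")
E
```

```text
t: 8.57
tcp_pos: [0.488, 0.0961, 0.1879]
tool_rot: [0.669, 0.743, -0.0, -0.0]
force: [0.2, -0.4, 1.1]
finger_gap: 0.599
t: 9.2
tcp_pos: [0.4882, 0.0963, 0.189]
tool_rot: [0.669, 0.743, 0.0, 0.0]
force: [-2.0, -0.0, 5.4]
finger_gap: 0.132
```

View pics/w6.png

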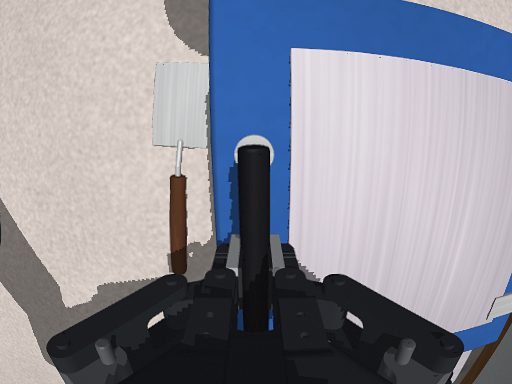

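The bar is pinched between the pads near its middle. Next is a slow pull.

```bash
python3 -m inch '[0.02,0,0.15,0, 0.03,0,0.15,0, 0.03,0,0.15,0, 0.03,0,0.1,0, 0,0,0,0]'
```

```text
t: 9.88
tcp_pos: [0.4893, 0.0963, 0.1937]
tool_rot: [0.669, 0.743, -0.0, -0.0]
force: [3.5, 1.3, -9.9]
finger_gap: 0.127
```

```bash
python3 -m inch '[0.04,0,0.1,0, 0.03,0,0.1,0, 0,0,0,0]';python3 -m inch '[0.04,0,0.1,0, 0.03,0,0.1,0, 0,0,0,0]'
```

```text
t: 10.25
tcp_pos: [0.4902, 0.0964, 0.1969]
tool_rot: [0.669, 0.743, 0.001, 0.0]
force: [1.6, 2.3, -1.1]
finger_gap: 0.135
t: 10.62
tcp_pos: [0.4905, 0.0964, 0.1981]
tool_rot: [0.669, 0.743, 0.0, -0.0]
force: [2.0, 2.9, -2.7]
finger_gap: 0.128
```

```bash
python3 -m inch '[0.06,0,0.2,0, 0.06,0,0.2,0, 0.06,0.01,0.2,0, 0.06,0.01,0.2,0, 0,0,0,0, 0,0,0,0]'
python3 - <<'E'
from h import *
wrist("w7")
p,d=optics.snapshot("scene");c=cv2.resize(p[130:290,180:370],None,fx=4,fy=4,interpolation=cv2.INTER_CUBIC);cv2.imwrite("pics/scene7.png",c[:,:,::-1])
E
```

```text
t: 11.38
tcp_pos: [0.4927, 0.0967, 0.2058]
tool_rot: [0.669, 0.743, -0.0, -0.0]
force: [1.0, 4.4, -6.4]
finger_gap: 0.132
```

View pics/scene7.png

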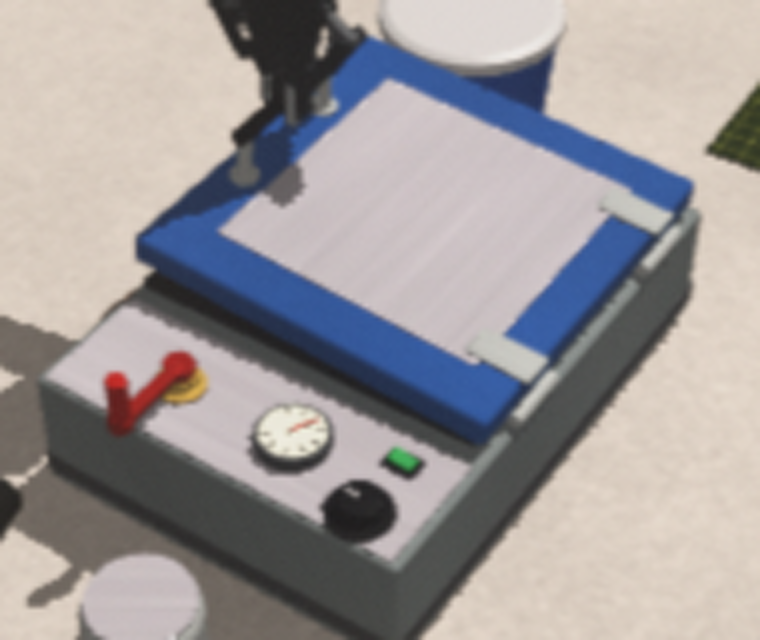

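View pics/w7.png

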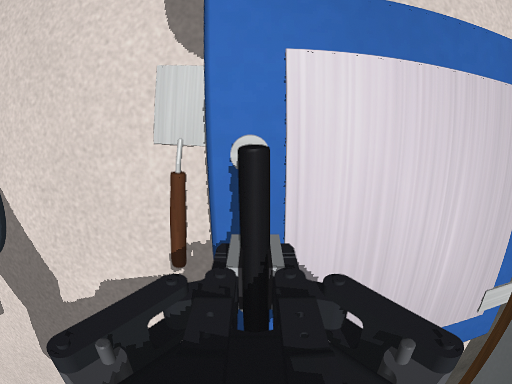

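The lid has come free and is opening under control (its front-right corner in the crop went from about row 262 to 240). I'll go on to 3 cm.

```bash
python3 -m inch '[0.06,0.01,0.2,0, 0.06,0,0.2,0, 0.06,0.01,0.2,0, 0.06,0,0.2,0, 0.05,0,0.15,0, 0,0,0,0, 0,0,0,0, 0,0,0,0]'
python3 - <<'E'
from h import *
wrist("w8")
p,d=optics.snapshot("scene");np.savez("scene8.npz",p=p,d=d);c=cv2.resize(p[130:290,180:370],None,fx=4,fy=4,interpolation=cv2.INTER_CUBIC);cv2.imwrite("pics/scene8.png",c[:,:,::-1])
E
```

```text
t: 12.48
tcp_pos: [0.4957, 0.0971, 0.215]
tool_rot: [0.669, 0.743, 0.0, -0.001]
force: [3.9, 5.8, -7.9]
finger_gap: 0.129
```

View pics/scene8.png

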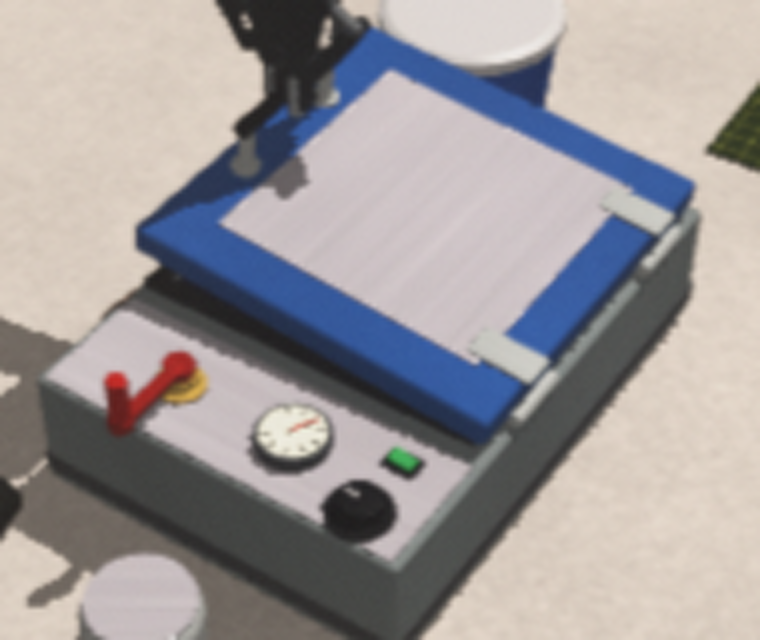

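Crop check: the front-right lid corner is now near (137,235) and the handle's right end near (238,128). I'll compare that with the predicted rise.

Run:
```python
from h import *
yaw=.11;ex=np.array([np.cos(yaw),np.sin(yaw),0]);ey=np.array([-ex[1],ex[0],0]);ez=np.array([0,0,1.])
h0=np.array([.4893,.0955,.187]);H=h0+.27*ex-.066*ez
C=lambda uv:((uv[0]+.375-180)*4,(uv[1]+.375-130)*4)
for th in(0,.06,.08,.09,.1,.11,.12):
    o=[]
    for r in((-.27,-.06,.066),(-.27,.06,.066),(-.295,-.15,.026)):
        x=r[0]*np.cos(th)+r[2]*np.sin(th);z=-r[0]*np.sin(th)+r[2]*np.cos(th)
        o+=np.round(C(proj("scene",H+x*ex+r[1]*ey+z*ez)),0).tolist()
    x=-.27*np.cos(th)+.066*np.sin(th);z=.27*np.sin(th)+.066*np.cos(th);q=H+x*ex+z*ez
    print(th,o,q.round(4))
# measured lid plane tilt from depth, panel area
z=np.load("scene8.npz");d=z["d"];m=optics.camera_model("scene");K=m["mtx"];T=m["camera_from_world"]
z1=np.load("scene1.npz")
for D in(z1["d"],d):
    u,v=np.meshgrid(np.arange(258,325),np.arange(160,205));msk=cv2.fillPoly(np.zeros(D.shape,np.uint8),[np.array([[256,170],[285,158],[325,182],[297,212]])],1)
    v,u=np.nonzero(msk);w=D[v,u];ok=w>0;v,u,w=v[ok],u[ok],w[ok]
    X=np.c_[(u-K[0,2])/K[0,0]*w,-(v-K[1,2])/K[1,1]*w,-w];X=(X-T[:3,3])@T[:3,:3]
    A=np.c_[X@ex,X@ey,np.ones(len(X))];s=np.linalg.lstsq(A,X[:,2],rcond=None)[0];print("slope",s,np.arctan(-s[0]),np.std(A@s-X[:,2]))
```

```text
0 [232.0, 154.0, 328.0, 73.0, 130.0, 250.0] [0.4893 0.0955 0.187 ]
0.06 [236.0, 139.0, 333.0, 57.0, 131.0, 233.0] [0.4937 0.096  0.2031]
0.08 [238.0, 134.0, 335.0, 52.0, 131.0, 227.0] [0.4954 0.0962 0.2084]
0.09 [239.0, 131.0, 336.0, 50.0, 131.0, 224.0] [0.4963 0.0963 0.211 ]
0.1 [240.0, 129.0, 337.0, 47.0, 132.0, 221.0] [0.4972 0.0964 0.2136]
0.11 [240.0, 126.0, 338.0, 45.0, 132.0, 219.0] [0.4981 0.0965 0.2162]
0.12 [241.0, 124.0, 339.0, 43.0, 132.0, 216.0] [0.4991 0.0966 0.2188]
slope [ 0.00163171 -0.00393796  0.14599957] -0.0016317067952847618 0.001864069027541109
slope [-0.09563285 -0.00344158  0.22081312] 0.0953428964294368 0.0019410985924296976
```

The depth fit gives a lid tilt of 0.097 rad, about 2.9 cm, and the other checks agree. I'll hold still, confirm it's steady and hand in.

```bash
python3 -m inch '[0,0,0.03,0, 0,0,0,0, 0,0,0,0, 0,0,0,0, 0,0,0,0, 0,0,0,0, 0,0,0,0, 0,0,0,0]'
python3 - <<'E'
from h import *
s=manip.sense();print(s["tcp_pos"],abs(s["qd"]).max())
p,d=optics.snapshot("top");cv2.imwrite("pics/top9.png",p[:,:,::-1])
E
```

```text
t: 13.58
tcp_pos: [0.4957, 0.0971, 0.2152]
tool_rot: [0.669, 0.743, 0.0, -0.001]
force: [2.9, 6.6, -8.8]
finger_gap: 0.131
[0.49574747 0.09708991 0.2152486 ] 0.0020753002519481242
```

View pics/top9.png

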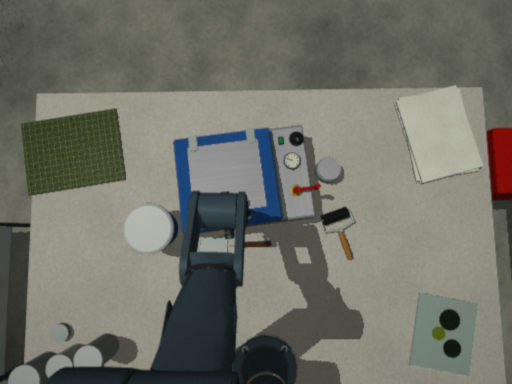

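The top view shows the lever pointing right (grip at about (318,187)). The tub (150,228), tin (329,170), roller (338,216) and scraper (about (250,244)) are where they started.

```bash
python3 -c "
from station import job
print(job.sign_off())"
```

```text
the job is handed in; nothing more can be done
None
```

The bleed lever is fully open, and the arm is holding the lid by its handle at about 2.9 cm. I handed the job in at about 13.6 s.

- **Lever:** I pinched the red grip and swung it to its stop. The scene camera puts it at about 1.55 to 1.6 rad, against 1.571 for fully open. The two estimates of the pivot differed by about 5 mm, so side loads reached about 15 N during the swing.
- **Lid:** I pinched the handle at 90 N and pulled in 1 to 2 mm steps until the gasket let go. I saw no jump in the readings between steps: the handle had risen 9 mm just after it let go.
- **Opening:** The depth fit shows the lid tilted by 0.097 rad (2.9 cm). The handle's rise of about 27 mm and its position in the picture agree to within a few mm. The predicted corner position was off by about 12 to 14 rows in the 4x-enlarged picture, both shut and open, so I did not use it.
- **Hold:** Over the last second the joints were almost still (at most 0.002 rad/s). The force at the wrist was about 9 N down, above the 1 to 6 N given for the lid's weight, plus about 7 N sideways.
- **Other items:** In the last top view the tub, tin, scraper and roller are where they started.

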